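# Check a plaster hump mould for damp with the ball-probe moisture meter

## Robot

A 6-joint arm with a two-finger parallel gripper is mounted at the origin on the work surface; the furniture and walls round the work are solid. World frame = base frame: x ahead of the robot, y to its left, z up, the work surface at z = 0. Lengths are in m, angles in degrees, forces in N, time in s.
With the tool pointing down it reaches from about 0.4 to 0.825 m from the base axis. Payload 7 kg.
Tool frame: the origin (TCP) lies midway between the tips of the shut fingers; the grasp point (between the pads) lies 19 mm behind it (ctrl.hold_point_z is the distance from the TCP to the grasp point, in m); z points along the fingers, y is the line along which they close (so a half turn about z gives the same grasp; the last joint's range is limited). The gripper opens to 88 mm and grips with 3 to 60 N. Pads are 19 mm wide; open, the fingers measure 130 mm over their backs; the gripper's body (78 mm by 193 mm) begins 47 mm behind the grasp point.
Start: joints at [-58.837, 20.546, 0.682, 0, -70.136, -16.507], TCP at [0.171, -0.653, 0.227] pointing down, gripper open.
Joint ranges: [-176.03, 176.03], [-82.01, 121.73], [-58.28, 71.71], [-173.87, 95.51], [-174.79, -0.11], [-173.66, 173.66]. Speed limits (degrees/s): [136.94, 136.94, 172.46, 180, 180, 180].

## Interface

Orientations are given as [roll, pitch, yaw] about the fixed x, y, z axes, in that order (R = Rz(yaw) Ry(pitch) Rx(roll)).
In Python, from plant import ctrl gives the robot as it stands.
- The arm moves only by the tool apply_moves, never from a script. Its argument "deltas" is a list of rows, each an object with "fingers": the finger opening in mm, from 0 to 87.6; "delta_pos": the shift along the tool's x, y, z in mm, a list of three; "angular": the turn, a rotation vector about the tool's x, y, z in degrees, a list of three. A call has 1 to 10 rows; each row is the pose to reach, as a shift and turn from the pose commanded when the call began, along the tool's axes at that moment; what a row does not reach only later rows make up. A row lasts 1/10 s, in which the tool goes at most 50 mm and 8.59 degrees, less where a joint would pass 70% of its speed; a pose out of reach is approached as far as the arm can. A call with a gripper value outside its range is refused whole. The fingers move at their own pace and stop on an object; the grip force is fixed at half the most. Time passes only in rows, so rows that repeat a pose let the fingers close. It gives the time, the measured TCP pose, the force, the opening and the grip force at its end, in the units of the state.
- ctrl.get_obs(): the state, without advancing time (a new reading comes with each control period).
- ctrl.snapshot(name): name is "side" or "top" or "wrist"; returns the picture (400x640x3 uint8, red, green, blue); there is no depth.
- ctrl.camera_params(name): a dict with "fx", "fy", "cx", "cy" (pixels), "dist_coeffs" ([k1, k2, p1, p2, k3] as OpenCV has them; the pictures are not rectified), "cam_to_world" (4x4, takes a point from camera to world coordinates); the wrist camera has in their place "mount" (4x4, takes a point from camera to tool coordinates, whose origin is the TCP and whose axes are the flange's). Camera axes: x right, y up, looking along -z (the intrinsics and any distortion apply to the point x, -y, -z); pixel columns grow to the right and rows downward; lengths in m; the calibration is good to about 2 mm. A picture is of the moment at which its call begins: read the wrist's pose just before it. camera_params takes no time and is no camera call.
- ctrl.close_job(): hands the job in; it is judged then, once.
The state is a dict: "clock": time; "joint_pos": joint angles; "qvel": joint speeds; "tau": joint torques, N m; "tool_pos": TCP position; "orientation": TCP orientation; "force": force on the tool from outside, world axes, zero at the start; "moment": the same for the moment, N m; "opening": finger opening in m; "gripper_force": force on a finger pad.
Only numpy, scipy, OpenCV 4.12 (cv2) and the standard library are available. Lean on these libraries where they do the work, as an engineer would, in place of code of your own. Each camera call takes 0.05 s, during which the arm holds its last target. There are 200 camera calls.

## Task

Check whether the plaster hump mould is dry enough to use: on the meter's stand slide the red transport lock all the way to its open end stop, lift the yellow moisture meter out, and hold its white ball tip on the blue ringed spot of the mould, with the meter square to the mould's sloping surface there and pressed just lightly, so that the spring tip goes in about half-way. Finish while still holding the meter steady on the spot like that, without letting go; do not press hard, shove the mould or disturb the other things on the table.

Things in the scene. Friction and masses are not known exactly. Their poses are not given: they have to be found in the camera images.
- dock: Grey steel meter stand, fixed: a bridge 64 mm wide (its x), from y = -35 to +159 mm, deck top 60 mm above the table. Origin on the table straight below the 29 mm hole where the meter hangs; z up; +y runs from the meter towards the lock's red grip and is the way the lock opens. Guide rails on the deck (y = 45 to 157 mm) are 79 mm high.
- lock_grip (a point): Centre of the lock's red upright grip: 24 mm wide along the stand's x, 14 mm thick along the stand's y (the sliding direction), from 75 to 99 mm above the table. This point is 87 mm above the table, on the stand's centre line, 90 mm + the joint's value from the meter's axis along the stand's +y.
- lock (a joint): Sliding of the transport lock along the stand's +y, in m: 0 shut, 0.040 at the open end stop; takes about 1.5 N and stays where it is left. Its steel fork (68 to 73 mm above the table) lies round the meter's neck, over its collar, and holds it down; it is clear of the collar above 0.036.
- meter: Yellow moisture meter, 139 mm long with its tip, 0.16 kg, upright in the stand. Origin on its axis at the housing's nose, 34 mm above the table at the start; z up the axis, away from the tip. Shank 26 mm diameter to z = 26 mm; black collar 38 mm diameter, z = 26 to 31, rests on the deck; neck 22 mm diameter to 43; yellow grip z = 43 to 113 (top). Raise it straight up 55 mm to take it out.
- meter_grip (a point): Middle of the meter's yellow flat-sided grip, on its axis 78 mm above the meter's origin: 38 mm along the meter's x, 30 mm along its y (black rubber on the two y sides; grip it across these), 70 mm high. Display on the -x side.
- tip_ball (a point): Lowest point of the white ball, 14 mm diameter, at the end of the meter's spring tip; on the meter's axis, 26 mm below the meter's origin (further from the grip) while the tip is out.
- tip (a joint): How far the spring tip is pushed into the meter along its axis, in m: 0 fully out, 0.010 fully in. The spring needs 1 N to start and 0.5 N more for each mm (3.5 N half-way, 6 N fully in).
- mould: Loose white plaster hump mould, 1.3 kg: round foot 170 mm diameter and 22 mm high with a shallow dome over it, a part of a sphere of 160 mm radius, 46 mm high in the middle. Origin at the centre of its underside, z up; the ringed spot lies towards its +x.
- mark (a point): Centre of the blue pencilled ring (22 mm diameter, with a dot in the middle) on the dome, 55 mm out from the mould's centre along the mould's x and 37 mm above the table. Its z axis points out of the plaster, square to the surface there: 20 degrees (0.351 rad) off vertical, leaning away from the mould's centre.
- rinse_bottle: Bystander: white wash bottle with a bent nozzle, 264 mm high, at the right; origin at its base.
- rib: Bystander: oval wooden throwing rib, 103 mm long, lying; origin under its middle.
- turtle: Bystander: small clay turtle, 112 mm long, 30 mm high; origin at its base.
There are look-alikes about, which are no part of the job. Leave any turquoise look-alike of the meter alone.

How it is judged:
By the outcome, as a careful person would: the job done as asked, in the order asked, and still so for the second after the job is handed in, while the arm keeps its last pose, push and grip.
It also fails if it takes over 48 s, if anything falls off the work surface, if the arm or the gripper's body presses on something with over 40 N, if the wrist force passes 120 N, or if a joint passes its speed limit or range.

## Working session

There is one attempt and no reset: what is moved stays moved. The work goes in short steps, Python scripts to look and compute and a tool call to move; the robot and the scene stay as the last step left them, time stands still between calls to the robot, and variables do not carry over. Pictures are saved under pics/ and viewed, at most 10 in all, crops included, and the job is handed in when it is done.

Besides the shell and the picture viewer there is one more tool, called after ">>>" as a command line: name --argument value ..., lists and objects as JSON in quotes. apply_moves: Moves the arm, as the interface text tells. Its arguments: {"type":"object","properties":{"deltas":{"type":"array"}},"required":["deltas"]}

```bash
mkdir -p pics; ls; python3 - <<'E'
from plant import ctrl
import cv2,json
for n in("top","side"):
    cv2.imwrite(f"pics/{n}0.png",ctrl.snapshot(n)[:,:,::-1])
    print(n,{k:(v.tolist() if hasattr(v,'tolist') else v) for k,v in ctrl.camera_params(n).items()})
print(ctrl.camera_params("wrist"));print(ctrl.get_obs())
E
```

```text
pics
top {'fx': 390.18472144650485, 'fy': 390.18472144650485, 'cx': 319.18163263626434, 'cy': 191.73725553101752, 'dist_coeffs': [0.02961081178236535, 0.0, 0.0, 0.0, 0.0], 'cam_to_world': [[0.023451467822687956, 0.992206005022847, -0.12238166632941178, 0.23441534052102792], [-0.9995997598238688, 0.025209612216444167, 0.012837274319737094, -0.06538733786113535], [0.015822415018735478, 0.12203163134408455, 0.9924000867263546, 1.2810472084302296], [0.0, 0.0, 0.0, 1.0]]}
side {'fx': 500.2667087221031, 'fy': 500.2667087221031, 'cx': 330.35418624796597, 'cy': 197.32919984311113, 'dist_coeffs': [-0.13171893875645851, 0.0, 0.0, 0.0, 0.0], 'cam_to_world': [[-0.9690943499272755, 0.14857851332857014, -0.19692782006639759, 0.10587506199318929], [-0.24668995996625973, -0.5822086916948481, 0.7747109802802711, 1.0159801852712318], [0.0004523172301861103, 0.7993481498646537, 0.6008679811048998, 0.9231023500079427], [0.0, 0.0, 0.0, 1.0]]}
{'fx': 277.6574320570932, 'fy': 277.6574320570932, 'cx': 319.3403582837729, 'cy': 201.35263311940398, 'dist_coeffs': array([-0.02094224,  0.        ,  0.        ,  
[... 354 characters left out ...]
     1.00000000e+00]])}
{'clock': 0.1, 'joint_pos': array([-5.88375100e+01,  2.05879839e+01,  6.39902816e-01, -1.59961071e-02,
       -7.01368309e+01, -1.65077414e+01]), 'qvel': array([ 0.07212281, -0.06980946,  0.20896163,  0.08142579,  0.00499319,
        0.03880897]), 'tau': array([-1.98026522e-03, -5.84163058e+01,  2.93750721e+01,  7.01541245e+00,
        1.01615384e-02, -8.98678900e-05]), 'tool_pos': array([ 0.17063606, -0.65263024,  0.22572117]), 'orientation': array([ 1.79914315e+02, -9.71089432e-03, -1.65350690e+02]), 'force': array([ 0.10509657,  0.69500828, -0.14440575]), 'moment': array([-0.05260813,  0.00016164, -0.02540179]), 'gripper_force': 0.0, 'opening': 0.08765461375579908}
```

View pics/top0.png

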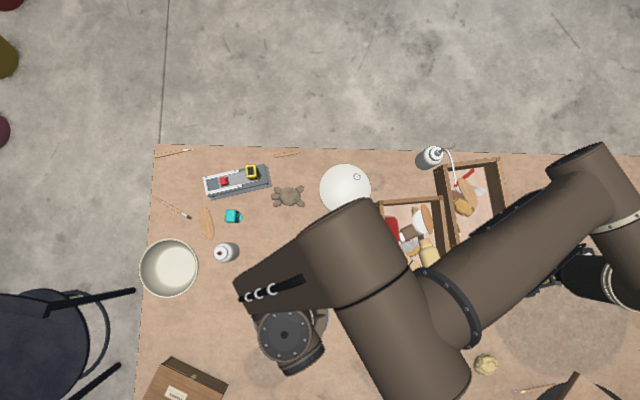

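View pics/side0.png

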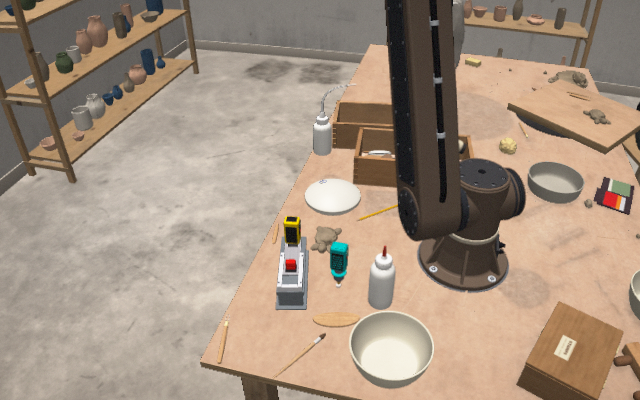

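The top view shows the stand with the red grip at about (223,181) and the yellow meter at (252,172). The turquoise look-alike is at (233,215). The white mould is at (345,188) with its ring at about (357,177). The yellow meter is the one meant: it hangs in the grey stand beside the red grip. I'll now measure these and confirm in a crop.

```bash
cat > h.py <<'E'
import numpy as np,cv2
from plant import ctrl
from scipy.spatial.transform import Rotation as R
def pose(o=None):
    o=o or ctrl.get_obs(); T=np.eye(4); T[:3,:3]=R.from_euler('xyz',o['orientation'],degrees=True).as_matrix(); T[:3,3]=o['tool_pos']; return T
def cam(n,T=None):
    p=ctrl.camera_params(n); C=np.array(p['cam_to_world']) if n!='wrist' else (pose() if T is None else T)@p['mount']
    K=np.array([[p['fx'],0,p['cx']],[0,p['fy'],p['cy']],[0,0,1]]); return K,np.array(p['dist_coeffs']),C
def ray(uv,c):
    K,d,C=c; x,y=cv2.undistortPoints(np.array([[uv]],float),K,d)[0,0]; return C[:3,3],C[:3,:3]@np.array([x,-y,-1])
def onz(uv,z,c):
    o,v=ray(uv,c); return o+v*(z-o[2])/v[2]
def tri(rs):
    A=0;b=0
    for o,v in rs:
        v=v/np.linalg.norm(v);P=np.eye(3)-np.outer(v,v);A=A+P;b=b+P@o
    return np.linalg.solve(A,b)
def proj(X,c):
    K,d,C=c; q=(np.linalg.inv(C)@np.append(X,1))[:3]*[1,-1,-1]; return cv2.projectPoints(q[None],np.zeros(3),np.zeros(3),K,d)[0].ravel()
HSV={'yellow':((22,150,120),(34,255,255)),'red':((0,180,100),(6,255,255)),'blue':((95,60,40),(130,255,255)),'white':((0,0,170),(180,45,255))}
def blobs(img,col,roi,amin=2):
    x0,y0,x1,y1=roi; m=cv2.inRange(cv2.cvtColor(img[y0:y1,x0:x1],cv2.COLOR_RGB2HSV),*map(np.array,HSV[col]))
    n,_,s,ce=cv2.connectedComponentsWithStats(m); return m,[(s[i,4],s[i,:4]+[x0,y0,0,0],ce[i]+[x0,y0]) for i in np.argsort(-s[1:,4])+1 if s[i,4]>=amin]
E
python3 - <<'E'
from h import *
np.set_printoptions(precision=4,suppress=True)
t=cv2.imread('pics/top0.png')[:,:,::-1];s=cv2.imread('pics/side0.png')[:,:,::-1]
ct,cs=cam('top'),cam('side')
for c,z,r1,r2 in(('red',.099,(195,160,245,200),(270,240,310,280)),('yellow',.147,(240,155,270,190),(275,205,310,250)),('blue',.037,(335,165,372,210),(310,172,350,190)),('white',.022,(310,155,375,225),(295,170,365,220))):
    for n,i,r,k in(('top',t,r1,ct),('side',s,r2,cs)):
        for a,b,ce in blobs(i,c,r)[1][:3]: print(c,n,a,b,ce,onz(ce,z,k))
a=cv2.resize(t[150:230,190:380],None,fx=4,fy=4,interpolation=2);b=cv2.resize(s[170:310,260:380],None,fx=2,fy=2,interpolation=2)
o=np.zeros((600,760,3),np.uint8);o[:320]=a;o[320:600,:240]=b
cv2.imwrite('pics/c1.png',o[:,:,::-1])
E
```

```text
red top 30 [221 178   6   7] [223.1667 180.9667] [0.4058 0.2125 0.099 ]
red side 86 [286 260  10  10] [290.3023 264.2791] [0.4024 0.2285 0.099 ]
yellow top 63 [246 165  11  13] [251.0317 171.381 ] [0.4294 0.1214 0.147 ]
yellow side 140 [284 216  16  27] [291.8929 224.65  ] [0.423  0.1444 0.147 ]
yellow side 8 [285 234   1   8] [285.  237.5] [0.4244 0.1929 0.147 ]
white top 1741 [319 164  52  47] [342.8788 185.3314] [ 0.4127 -0.1584  0.022 ]
white side 1473 [305 179  56  33] [332.1826 195.0027] [ 0.3987 -0.1585  0.022 ]
white side 32 [295 170   7  11] [297.0625 173.9688] [ 0.5351 -0.24    0.022 ]
```

View pics/c1.png

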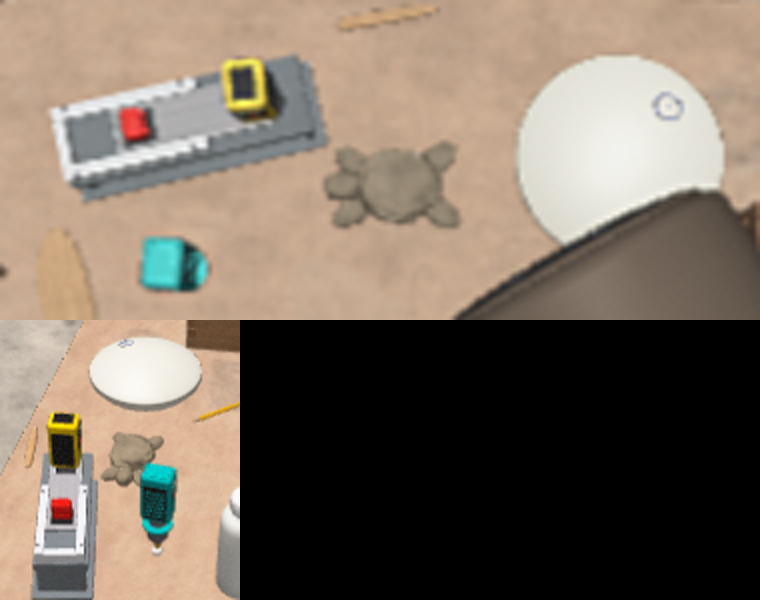

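The crop confirms it: the yellow meter sits upright in the stand and the red grip is on the lock, while the turquoise one stands loose beside the stand. The stand's yaw comes out at about 14.5° and the grip-to-meter distance at 94 mm, against about 90 expected. I'll move in for a closer look, passing high over the bottle.

```bash
cat >> h.py <<'E'
def delta(p,rpy,T0=None):
    T0=pose() if T0 is None else T0; Rt=R.from_euler('xyz',rpy,degrees=True).as_matrix()
    return (T0[:3,:3].T@(np.array(p)-T0[:3,3])*1000).round(1),R.from_matrix(T0[:3,:3].T@Rt).as_rotvec(degrees=True).round(2)
E
python3 - <<'E'
from h import *
np.set_printoptions(precision=4,suppress=True)
ct,cs=cam('top'),cam('side')
print('mark',onz((357,176.5),.037,ct),onz((322.5,181.5),.037,cs),'mould far L/R/top',onz((319,188),.022,ct),onz((371,188),.022,ct))
print('bottle',onz((434,155),.15,ct))
print(delta([.5,-.3,.43],[180,0,-110]));print(delta([.425,.12,.30],[180,0,-75.5]))
E
```

```text
mark [ 0.4405 -0.2025  0.037 ] [ 0.4397 -0.1991  0.037 ] mould far L/R/top [ 0.4019 -0.0808  0.022 ] [ 0.4062 -0.2503  0.022 ]
bottle [ 0.4921 -0.4173  0.15  ]
(array([-407.8,  258.2, -204. ]), array([  0.08,   0.03, -55.35]))
(array([-441.5,  683.3,  -73.3]), array([  0.07,   0.06, -89.85]))
```

>>> apply_moves --deltas '[{"fingers": 60, "delta_pos": [0, 0, -50], "angular": [0, 0, 0]}, {"fingers": 60, "delta_pos": [0, 0, -100], "angular": [0, 0, 0]}, {"fingers": 60, "delta_pos": [0, 0, -150], "angular": [0, 0, 0]}, {"fingers": 60, "delta_pos": [0, 0, -200], "angular": [0, 0, 0]}]'

```text
clock: 0.5
tool_pos: [0.1705, -0.6525, 0.4284]
orientation: [180.0, -0.0, -165.3]
force: [1.5, -1.2, 0.2]
opening: 0.0629
gripper_force: 0.0
```

>>> apply_moves --deltas '[{"fingers": 60, "delta_pos": [-408, 258, 0], "angular": [0, 0, -55]}, {"fingers": 60, "delta_pos": [-408, 258, 0], "angular": [0, 0, -55]}, {"fingers": 60, "delta_pos": [-408, 258, 0], "angular": [0, 0, -55]}, {"fingers": 60, "delta_pos": [-408, 258, 0], "angular": [0, 0, -55]}, {"fingers": 60, "delta_pos": [-408, 258, 0], "angular": [0, 0, -55]}, {"fingers": 60, "delta_pos": [-408, 258, 0], "angular": [0, 0, -55]}, {"fingers": 60, "delta_pos": [-408, 258, 0], "angular": [0, 0, -55]}, {"fingers": 60, "delta_pos": [-408, 258, 0], "angular": [0, 0, -55]}, {"fingers": 60, "delta_pos": [-408, 258, 0], "angular": [0, 0, -55]}, {"fingers": 60, "delta_pos": [-408, 258, 0], "angular": [0, 0, -55]}]'

```text
clock: 1.5
tool_pos: [0.5018, -0.2976, 0.4261]
orientation: [180.0, 0.0, -110.2]
force: [0.0, -0.2, 0.7]
opening: 0.0595
gripper_force: 0.0
```

```bash
python3 - <<'E'
from h import *
print(pose()[:3,3],delta([.425,.12,.30],[180,0,-75.5]))
# mould seen from here / via point
print(delta([.45,-.12,.36],[180,0,-90]))
E
```

```text
[ 0.50182664 -0.29755841  0.42608154] (array([-365.1,  216.5,  126.4]), array([ 3.000e-02,  3.000e-02, -3.475e+01]))
(array([-148.6,  110. ,   66.2]), array([  0.03,   0.03, -20.25]))
```

>>> apply_moves --deltas '[{"fingers": 60, "delta_pos": [-50, 37, 22], "angular": [0, 0, -8]}, {"fingers": 60, "delta_pos": [-100, 74, 44], "angular": [0, 0, -16]}, {"fingers": 60, "delta_pos": [-149, 110, 66], "angular": [0, 0, -20]}, {"fingers": 60, "delta_pos": [-149, 110, 66], "angular": [0, 0, -20]}, {"fingers": 60, "delta_pos": [-149, 110, 66], "angular": [0, 0, -20]}, {"fingers": 60, "delta_pos": [-149, 110, 66], "angular": [0, 0, -20]}]'

```text
clock: 2.1
tool_pos: [0.4486, -0.1213, 0.3607]
orientation: [-180.0, -0.0, -90.2]
force: [0.5, -0.4, 0.5]
opening: 0.0597
gripper_force: 0.0
```

```bash
python3 - <<'E'
from h import *
np.set_printoptions(precision=4,suppress=True)
T=pose();np.save('Tm.npy',T);i=ctrl.snapshot('wrist');cv2.imwrite('pics/w1.png',i[:,:,::-1]);c=cam('wrist',T)
for n,X in(('mark',(.440,-.201,.037)),('mould',(.404,-.166,.022))): print(n,proj(X,c))
print(delta([.425,.12,.30],[180,0,-75.5],T))
E
```

```text
mark [324.3344 122.5608]
mould [344.6349 143.3924]
(array([-241.2,   24.4,   60.7]), array([ -0.02,  -0.01, -14.68]))
```

View pics/w1.png

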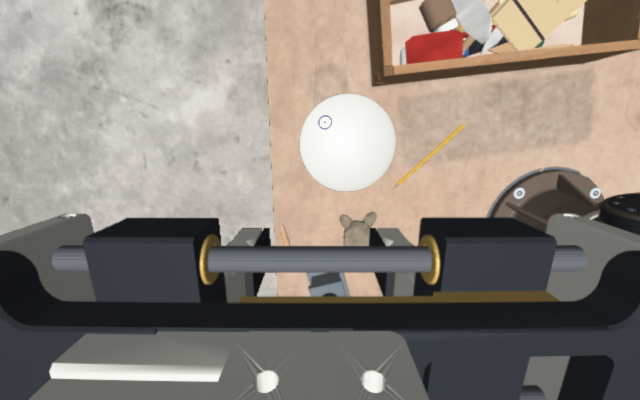

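The wrist view shows the mould outline centred at about (348,142) and the ring at (325,122). The jaw bar hides what lies below, so the camera sees ahead of the tool's +x. For the stand I'll therefore look from its +y side.

```bash
python3 - <<'E'
from h import *
np.set_printoptions(precision=4,suppress=True)
T=np.load('Tm.npy');c=cam('wrist',T);i=cv2.imread('pics/w1.png')[:,:,::-1]
m,b=blobs(i,'white',(285,80,410,205));print(b[0])
cn=max(cv2.findContours(m,cv2.RETR_EXTERNAL,cv2.CHAIN_APPROX_NONE)[0],key=cv2.contourArea)
P=np.array([onz(p[0]+[285,80],.022,c)[:2] for p in cn]);(x,y),r=cv2.minEnclosingCircle(P.astype(np.float32))
A=np.c_[2*P,np.ones(len(P))];s=np.linalg.lstsq(A,(P**2).sum(1),rcond=None)[0]
print('circle',x,y,r,s[:2],np.sqrt(s[2]+s[:2]@s[:2]))
m,b=blobs(i,'blue',(315,112,336,133),1)
ys,xs=np.nonzero(m);print(len(xs),xs.min()+315,xs.max()+315,ys.min()+112,ys.max()+112)
uv=((xs.min()+xs.max())/2+315,(ys.min()+ys.max())/2+112);k=onz(uv,.037,c);d=k[:2]-s[:2];print(uv,'mark',k,np.linalg.norm(d),np.degrees(np.arctan2(d[1],d[0])))
print(delta([.395,.255,.36],[180,0,-75.5],T))
E
```

```text
(np.int32(7498), array([299,  93,  97,  99]), array([347.1914, 142.0273]))
circle 0.39950424432754517 -0.1652325689792633 0.08551152050495148 [ 0.3996 -0.165 ] 0.08444884553562715
5 322 328 115 128
(np.float64(325.0), np.float64(121.5)) mark [ 0.4389 -0.2027  0.037 ] 0.054433452609336574 -43.794998425508275
(array([-376.1,   54.8,    0.6]), array([ -0.02,  -0.01, -14.68]))
```

>>> apply_moves --deltas '[{"fingers": 60, "delta_pos": [-376, 55, 0], "angular": [0, 0, -14.7]}, {"fingers": 60, "delta_pos": [-376, 55, 0], "angular": [0, 0, -14.7]}, {"fingers": 60, "delta_pos": [-376, 55, 0], "angular": [0, 0, -14.7]}, {"fingers": 60, "delta_pos": [-376, 55, 0], "angular": [0, 0, -14.7]}, {"fingers": 60, "delta_pos": [-376, 55, 0], "angular": [0, 0, -14.7]}, {"fingers": 60, "delta_pos": [-376, 55, 0], "angular": [0, 0, -14.7]}, {"fingers": 60, "delta_pos": [-376, 55, 0], "angular": [0, 0, -14.7]}, {"fingers": 60, "delta_pos": [-376, 55, 0], "angular": [0, 0, -14.7]}, {"fingers": 60, "delta_pos": [-376, 55, 0], "angular": [0, 0, -14.7]}]'

```text
clock: 3.05
tool_pos: [0.3968, 0.2568, 0.3599]
orientation: [179.9, -0.0, -75.6]
force: [-0.1, -0.9, -0.9]
opening: 0.0599
gripper_force: 0.0
```

```bash
python3 - <<'E'
from h import *
np.set_printoptions(precision=4,suppress=True)
T=pose();np.save('Td.npy',T);i=ctrl.snapshot('wrist');cv2.imwrite('pics/w2.png',i[:,:,::-1]);c=cam('wrist',T)
print(T[:3,3],ctrl.get_obs()['joint_pos'])
cv2.imwrite('pics/w2c.png',cv2.resize(i[0:260,180:480],None,fx=2.3,fy=2.3,interpolation=2)[:,:,::-1])
for col,z in(('red',.099),('yellow',.147)):
    for a,b,ce in blobs(i,col,(180,0,480,215))[1][:3]: print(col,a,b,ce,onz(ce,z,c))
E
```

```text
[0.3968 0.2568 0.3599] [ 56.7319  -2.6537 -10.3024   0.0063 -82.4401 -42.3423]
red 94 [313 142  14  10] [319.7234 146.766 ] [0.4065 0.2143 0.099 ]
red 2 [479 179   1   2] [479.  179.5] [0.1566 0.2005 0.099 ]
yellow 266 [305  59  30  28] [320.9887  73.5714] [0.4281 0.1247 0.147 ]
```

View pics/w2c.png

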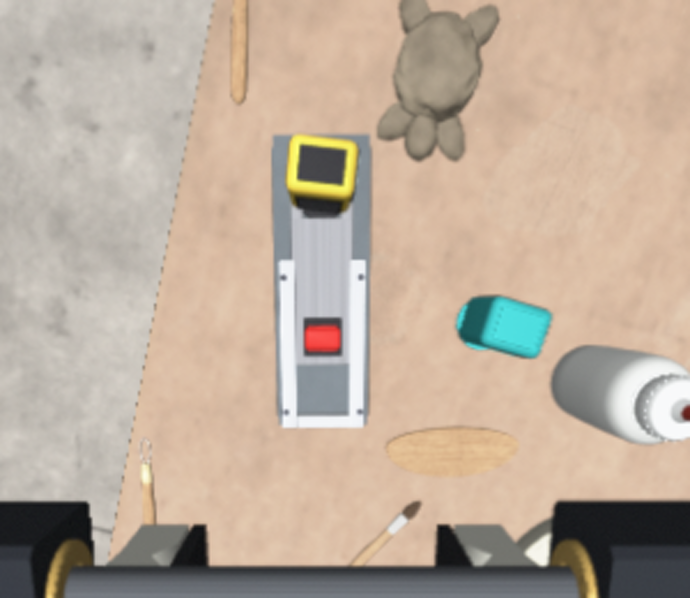

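The crop shows the stand along the image's vertical. The red grip is at full-image (320,147) and the meter's top at (321,73). The meter's wide side lies across the stand and a black rubber side faces +y, so the meter is gripped along the stand's y. The lock is gripped across the stand's x, and the fingers already suit that.

>>> apply_moves --deltas '[{"fingers": 50, "delta_pos": [22, 0, 45], "angular": [0, 0, 0]}, {"fingers": 50, "delta_pos": [44, 1, 90], "angular": [0, 0, 0]}, {"fingers": 50, "delta_pos": [44, 1, 135], "angular": [0, 0, 0]}, {"fingers": 50, "delta_pos": [44, 1, 180], "angular": [0, 0, 0]}, {"fingers": 50, "delta_pos": [44, 1, 220], "angular": [0, 0, 0]}, {"fingers": 50, "delta_pos": [44, 1, 250], "angular": [0, 0, 0]}, {"fingers": 50, "delta_pos": [44, 1, 270], "angular": [0, 0, 0]}, {"fingers": 50, "delta_pos": [44, 1, 275], "angular": [0, 0, 0]}, {"fingers": 50, "delta_pos": [44, 1, 275], "angular": [0, 0, 0]}]'

```text
clock: 4.0
tool_pos: [0.4067, 0.2102, 0.0855]
orientation: [180.0, -0.1, -75.7]
force: [0.5, 0.2, 0.1]
opening: 0.0502
gripper_force: 0.0
```

```bash
python3 - <<'E'
from h import *
np.set_printoptions(precision=4,suppress=True)
T=np.load('Td.npy');c=cam('wrist',T);i=cv2.imread('pics/w2.png')[:,:,::-1]
m,b=blobs(i,'yellow',(180,0,480,215))
cs,h=cv2.findContours(m,cv2.RETR_CCOMP,cv2.CHAIN_APPROX_NONE)
for k,cn in enumerate(cs):
    if cv2.contourArea(cn)<60: continue
    P=np.array([onz(p[0]+[180,0],.147,c)[:2] for p in cn]);r=cv2.minAreaRect((P*1000).astype(np.float32))
    print('hole' if h[0,k,3]>=0 else 'outer',r)
o=ctrl.get_obs();print(o['tool_pos'],o['orientation'],o['force'])
E
```

```text
outer ((430.4624938964844, 123.90608215332031), (36.07632827758789, 28.959293365478516), 8.50275707244873)
hole ((431.18450927734375, 122.6594467163086), (33.06077194213867, 25.15535545349121), 7.772334575653076)
[0.4067 0.2102 0.0855] [179.9523  -0.0562 -75.7392] [0.5355 0.1934 0.1393]
```

>>> apply_moves --deltas '[{"fingers": 10, "delta_pos": [0, 0, 2], "angular": [0, 0, 0]}, {"fingers": 10, "delta_pos": [0, 0, 2], "angular": [0, 0, 0]}, {"fingers": 10, "delta_pos": [0, 0, 2], "angular": [0, 0, 0]}, {"fingers": 10, "delta_pos": [0, 0, 2], "angular": [0, 0, 0]}, {"fingers": 10, "delta_pos": [0, 0, 2], "angular": [0, 0, 0]}, {"fingers": 10, "delta_pos": [0, 0, 2], "angular": [0, 0, 0]}]'

```text
clock: 4.6
tool_pos: [0.4073, 0.2124, 0.0844]
orientation: [-179.8, 0.1, -75.6]
force: [5.3, 0.1, -1.6]
opening: 0.0239
gripper_force: 30.0
```

>>> apply_moves --deltas '[{"fingers": 10, "delta_pos": [-10, 0, 0], "angular": [0, 0, 0]}, {"fingers": 10, "delta_pos": [-20, 0, 0], "angular": [0, 0, 0]}, {"fingers": 10, "delta_pos": [-30, 0, 0], "angular": [0, 0, 0]}, {"fingers": 10, "delta_pos": [-36, 0, 0], "angular": [0, 0, 0]}, {"fingers": 10, "delta_pos": [-40, 0, 0], "angular": [0, 0, 0]}, {"fingers": 10, "delta_pos": [-42, 0, 0], "angular": [0, 0, 0]}, {"fingers": 10, "delta_pos": [-42, 0, 0], "angular": [0, 0, 0]}]'

```text
clock: 5.3
tool_pos: [0.3978, 0.2465, 0.0841]
orientation: [180.0, -0.6, -75.6]
force: [28.3, -27.6, 2.7]
opening: 0.0239
gripper_force: 30.0
```

>>> apply_moves --deltas '[{"fingers": 10, "delta_pos": [0, 0, 0], "angular": [0, 0, 0]}, {"fingers": 10, "delta_pos": [0, 0, 0], "angular": [0, 0, 0]}, {"fingers": 10, "delta_pos": [0, 0, 0], "angular": [0, 0, 0]}]'

```text
clock: 5.6
tool_pos: [0.3978, 0.2465, 0.0842]
orientation: [180.0, -0.5, -75.6]
force: [27.7, -26.8, 3.4]
opening: 0.0237
gripper_force: 30.0
```

```bash
python3 - <<'E'
from h import *
np.set_printoptions(precision=4,suppress=True)
o=ctrl.get_obs();print(o['tool_pos'],o['orientation'],o['force'],o['moment'])
t=ctrl.snapshot('top');s=ctrl.snapshot('side')
a=cv2.resize(t[150:210,190:290],None,fx=5,fy=5,interpolation=2);b=cv2.resize(s[200:320,250:350],None,fx=3,fy=3,interpolation=2)
p=np.zeros((360,800,3),np.uint8);p[:300,:500]=a;p[:360,500:800]=b
cv2.imwrite('pics/c2.png',p[:,:,::-1])
E
```

```text
[0.3978 0.2465 0.0842] [179.977   -0.5197 -75.5913] [ 27.6939 -26.8188   3.3955] [ -9.9926 -10.3284  -0.0551]
```

View pics/c2.png

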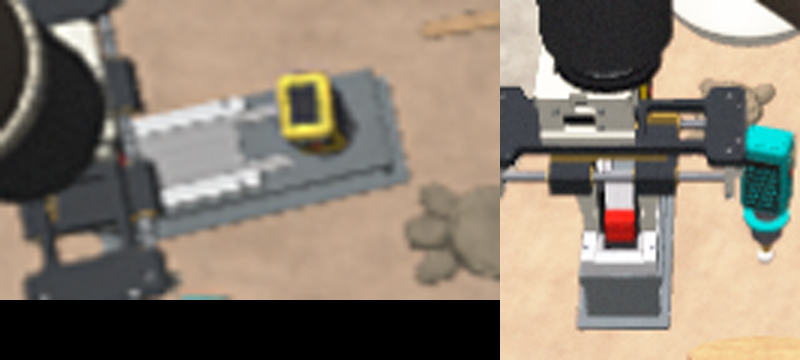

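The lock has slid well out. In the side view the red grip is now at about (290,275), where it was at (290,264) before, and in the top view the fork tines have drawn back from the meter. I'll quantify the travel from the red face's lower edge.

```bash
python3 - <<'E'
from h import *
np.set_printoptions(precision=4,suppress=True)
s0=cv2.imread('pics/side0.png')[:,:,::-1];s=ctrl.snapshot('side');cs=cam('side')
for i in(s0,s):
    a,b,c=blobs(i,'red',(270,240,315,300))[1][0];print(a,b,c)
    g=i[255:295,286:296].astype(int);r=(g[:,:,0]-g[:,:,1:].max(2)).mean(1);print(r.round().astype(int))
u=np.array([-.255,.967,0])
for q in(0,.03,.036,.04): print(q,proj(np.array([.4305,.123,.075])+u*(.097+q),cs))
E
```

```text
86 [286 260  10  10] [290.3023 264.2791]
[  2   3   2  18 103 201 202 192 157 127 123 118 130 117  64   0   0   2
   2   2  -6 -10 -10 -11 -11 -12 -10 -11 -12  -4   0   0   1   1   0   0
  -5  -6  -4  -4]
97 [285 270  10  10] [289.5464 274.4639]
[ -9  -4  -1  -4  -3   0   1   2   0   0   1   1   1   1  47 156 191 189
 183 154 142 131 129 140 123  59   0   1   2   0   0   0   1   1   2   0
  -6  -7  -4  -5]
0 [290.9615 267.876 ]
0.03 [290.2905 276.9908]
0.036 [290.1535 278.8564]
0.04 [290.0617 280.1082]
```

>>> apply_moves --deltas '[{"fingers": 10, "delta_pos": [1, -2, 0], "angular": [0, 0, 0]}, {"fingers": 10, "delta_pos": [1, -4, 0], "angular": [0, 0, 0]}, {"fingers": 10, "delta_pos": [1, -4, 0], "angular": [0, 0, 0]}, {"fingers": 10, "delta_pos": [0, -4, 0], "angular": [0, 0, 0]}, {"fingers": 10, "delta_pos": [0, -4, 0], "angular": [0, 0, 0]}]'

```text
clock: 6.25
tool_pos: [0.3983, 0.2465, 0.084]
orientation: [179.7, -0.5, -75.6]
force: [4.3, -24.7, 19.3]
opening: 0.0237
gripper_force: 30.1
```

>>> apply_moves --deltas '[{"fingers": 10, "delta_pos": [3, -1, 0], "angular": [0, 0, 0]}, {"fingers": 55, "delta_pos": [3, -1, 0], "angular": [0, 0, 0]}, {"fingers": 55, "delta_pos": [3, -1, 0], "angular": [0, 0, 0]}, {"fingers": 55, "delta_pos": [3, -1, 0], "angular": [0, 0, 0]}, {"fingers": 55, "delta_pos": [3, -1, 0], "angular": [0, 0, 0]}, {"fingers": 65, "delta_pos": [3, -1, -50], "angular": [0, 0, 0]}, {"fingers": 65, "delta_pos": [3, -1, -100], "angular": [0, 0, 0]}, {"fingers": 65, "delta_pos": [3, -1, -150], "angular": [0, 0, 0]}, {"fingers": 65, "delta_pos": [3, -1, -150], "angular": [0, 0, 0]}]'

```text
clock: 7.15
tool_pos: [0.404, 0.2529, 0.2407]
orientation: [-179.4, 0.3, -75.6]
force: [0.3, 1.2, -0.5]
opening: 0.0645
gripper_force: 0.0
```

```bash
python3 - <<'E'
from h import *
np.set_printoptions(precision=4,suppress=True)
T=pose();s=ctrl.snapshot('side');w=ctrl.snapshot('wrist');cv2.imwrite('pics/w3.png',w[:,:,::-1])
print(T[:3,3],ctrl.get_obs()['force'])
g=s[255:295,286:296].astype(int);print((g[:,:,0]-g[:,:,1:].max(2)).mean(1).round().astype(int))
c=cam('wrist',T)
for col,z in(('red',.099),('yellow',.147)):
    for a,b,ce in blobs(w,col,(180,0,480,250))[1][:2]: print(col,a,b,ce,onz(ce,z,c))
for yaw in(-172,8): print(delta([.4302,.1230,.25],[180,0,yaw]))
E
```

```text
[0.404  0.2529 0.2407] [-0.489  -0.3512 -1.4044]
[-10  -6   1   2   2   2   2   2   2   2   2   2   2   2  50 157 192 189
 181 148 137 123 126 140 121  52   0   0   1   0   0   0   1   1   0   1
  -5  -6  -5  -6]
red 275 [316 182  20  15] [325.4909 189.0691] [0.3993 0.2483 0.099 ]
yellow 629 [303  29  47  42] [328.2337  50.9809] [0.43   0.1251 0.147 ]
yellow 6 [335  62   6   1] [337.5  62. ] [0.4204 0.1313 0.147 ]
(array([131. ,   3.9, -15.5]), array([ 0.02,  0.2 , 96.36]))
(array([131. ,   3.9, -15.5]), array([ -0.2 ,   0.02, -83.64]))
```

>>> apply_moves --deltas '[{"fingers": 65, "delta_pos": [131, 4, -15], "angular": [0, 0, -83.6]}, {"fingers": 65, "delta_pos": [131, 4, -15], "angular": [0, 0, -83.6]}, {"fingers": 65, "delta_pos": [131, 4, -15], "angular": [0, 0, -83.6]}, {"fingers": 65, "delta_pos": [131, 4, -15], "angular": [0, 0, -83.6]}, {"fingers": 65, "delta_pos": [131, 4, -15], "angular": [0, 0, -83.6]}, {"fingers": 65, "delta_pos": [131, 4, -15], "angular": [0, 0, -83.6]}, {"fingers": 65, "delta_pos": [131, 4, -15], "angular": [0, 0, -83.6]}, {"fingers": 65, "delta_pos": [131, 4, -15], "angular": [0, 0, -83.6]}, {"fingers": 65, "delta_pos": [131, 4, -15], "angular": [0, 0, -83.6]}, {"fingers": 65, "delta_pos": [131, 4, -15], "angular": [0, 0, -83.6]}]'

```text
clock: 8.25
tool_pos: [0.4291, 0.122, 0.2468]
orientation: [179.9, 0.2, 8.3]
force: [-0.9, 0.2, 0.6]
opening: 0.0652
gripper_force: 0.0
```

>>> apply_moves --deltas '[{"fingers": 65, "delta_pos": [0, 0, 0], "angular": [0, 0, 0]}, {"fingers": 65, "delta_pos": [0, 0, 0], "angular": [0, 0, 0]}]'

```text
clock: 8.45
tool_pos: [0.4294, 0.1221, 0.2475]
orientation: [179.9, 0.1, 7.7]
force: [0.4, -0.3, 0.0]
opening: 0.0652
gripper_force: 0.0
```

```bash
python3 - <<'E'
from h import *
print(pose()[:3,3],ctrl.get_obs()['joint_pos'].round(1));print(delta([.4304,.1230,.093],[180,0,8]))
E
```

```text
[0.42941647 0.12213786 0.24749784] [ 41.3  -2.4 -24.5  -0.  -68.   56.4]
(array([  1.4,  -0.9, 154.5]), array([ 0.05,  0.11, -0.3 ]))
```

>>> apply_moves --deltas '[{"fingers": 65, "delta_pos": [1.2, -0.9, 45], "angular": [0, 0, 0]}, {"fingers": 65, "delta_pos": [1.2, -0.9, 90], "angular": [0, 0, 0]}, {"fingers": 65, "delta_pos": [1.2, -0.9, 125], "angular": [0, 0, 0]}, {"fingers": 65, "delta_pos": [1.2, -0.9, 145], "angular": [0, 0, 0]}, {"fingers": 65, "delta_pos": [1.2, -0.9, 154], "angular": [0, 0, 0]}, {"fingers": 65, "delta_pos": [1.2, -0.9, 154], "angular": [0, 0, 0]}, {"fingers": 65, "delta_pos": [1.2, -0.9, 154], "angular": [0, 0, 0]}]'

```text
clock: 9.15
tool_pos: [0.4315, 0.1238, 0.0953]
orientation: [-180.0, -0.1, 7.9]
force: [0.7, -0.2, -0.3]
opening: 0.0652
gripper_force: 0.0
```

>>> apply_moves --deltas '[{"fingers": 20, "delta_pos": [0, 0, 0], "angular": [0, 0, 0]}, {"fingers": 20, "delta_pos": [0, 0, 0], "angular": [0, 0, 0]}, {"fingers": 20, "delta_pos": [0, 0, 0], "angular": [0, 0, 0]}, {"fingers": 20, "delta_pos": [0, 0, 0], "angular": [0, 0, 0]}, {"fingers": 20, "delta_pos": [0, 0, 0], "angular": [0, 0, 0]}, {"fingers": 20, "delta_pos": [0, 0, 0], "angular": [0, 0, 0]}]'

```text
clock: 9.75
tool_pos: [0.431, 0.1235, 0.0947]
orientation: [-180.0, -0.0, 8.0]
force: [-1.1, -0.5, 1.9]
opening: 0.0294
gripper_force: 30.0
```

>>> apply_moves --deltas '[{"fingers": 20, "delta_pos": [0, 0, -15], "angular": [0, 0, 0]}, {"fingers": 20, "delta_pos": [0, 0, -40], "angular": [0, 0, 0]}, {"fingers": 20, "delta_pos": [0, 0, -70], "angular": [0, 0, 0]}, {"fingers": 20, "delta_pos": [0, 0, -110], "angular": [0, 0, 0]}, {"fingers": 20, "delta_pos": [0, 0, -140], "angular": [0, 0, 0]}, {"fingers": 20, "delta_pos": [0, 0, -150], "angular": [0, 0, 0]}, {"fingers": 20, "delta_pos": [0, 0, -150], "angular": [0, 0, 0]}]'

```text
clock: 10.45
tool_pos: [0.4312, 0.1238, 0.2454]
orientation: [-179.9, -0.1, 8.0]
force: [-0.5, 0.8, -2.4]
opening: 0.0302
gripper_force: 30.0
```

```bash
cat >> h.py <<'E'
mark=np.array([.4392,-.2025,.037]); az=np.radians(-43.8); a=.351
n=np.array([np.sin(a)*np.cos(az),np.sin(a)*np.sin(az),np.cos(a)]); L=.0867
def goal(yaw,off,T0=None):
    z=-n; x=np.array([np.cos(np.radians(yaw)),np.sin(np.radians(yaw)),0]); x-=z*(x@z); x/=np.linalg.norm(x)
    Rm=np.c_[x,np.cross(z,x),z]; return mark+n*(L+off),R.from_matrix(Rm).as_euler('xyz',degrees=True)
E
python3 - <<'E'
from h import *
np.set_printoptions(precision=4,suppress=True)
o=ctrl.get_obs();T=pose();print(o['tool_pos'],o['orientation'],o['force'],o['opening'])
s=ctrl.snapshot('side');cs=cam('side')
cv2.imwrite('pics/c3.png',cv2.resize(s[120:320,240:380],None,fx=3,fy=3,interpolation=2)[:,:,::-1])
print('tip expected px',proj(T[:3,3]+T[:3,2]*(L-.007),cs))
for yaw in(-32,-44,8):
    g=goal(yaw,.06);print(yaw,g,delta(*g))
E
```

```text
[0.4312 0.1238 0.2454] [-179.9151   -0.1105    7.952 ] [-0.5323  0.8426 -2.3929] 0.030163499622403743
tip expected px [290.8295 212.8844]
-32 (array([ 0.4756, -0.2374,  0.1748]), array([-175.4535,   19.6109,  -30.4712])) (array([ -5.1, 363.6,  69. ]), array([ 10.89, -17.32,  38.79]))
-44 (array([ 0.4756, -0.2374,  0.1748]), array([179.922 ,  20.1107, -44.0268])) (array([ -5.1, 363.6,  69. ]), array([  9.03, -18.7 ,  51.4 ]))
8 (array([ 0.4756, -0.2374,  0.1748]), array([-163.5911,   11.7909,   11.4436])) (array([ -5.1, 363.6,  69. ]), array([ 15.96, -12.17,  -1.78]))
```

View pics/c3.png

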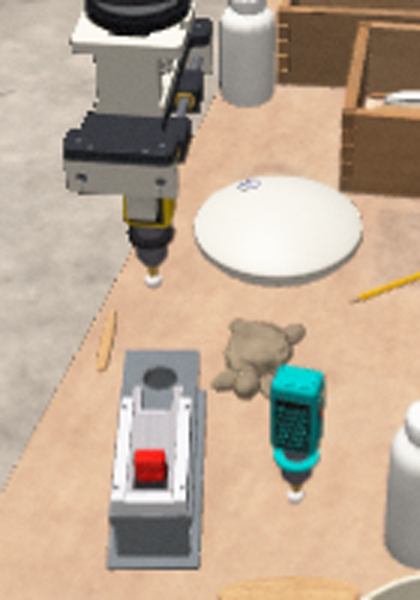

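The side view shows the meter out and straight, with its ball at (290.7,213.7) against (290.8,212.9) predicted. The lock is at its open end. Next is the pre-contact pose, 60 mm off the mark along its normal.

>>> apply_moves --deltas '[{"fingers": 20, "delta_pos": [-1, 40, 3], "angular": [1, -2, 6]}, {"fingers": 20, "delta_pos": [-2, 85, 8], "angular": [2.2, -4.6, 12.6]}, {"fingers": 20, "delta_pos": [-3, 130, 16], "angular": [3.5, -7, 20]}, {"fingers": 20, "delta_pos": [-4, 175, 25], "angular": [4.7, -9.6, 27]}, {"fingers": 20, "delta_pos": [-5, 220, 35], "angular": [5.9, -12, 34]}, {"fingers": 20, "delta_pos": [-5, 265, 45], "angular": [7.1, -15, 41]}, {"fingers": 20, "delta_pos": [-5, 305, 55], "angular": [8.2, -17, 47]}, {"fingers": 20, "delta_pos": [-5, 340, 65], "angular": [9, -18.7, 51.4]}, {"fingers": 20, "delta_pos": [-5, 364, 69], "angular": [9, -18.7, 51.4]}, {"fingers": 20, "delta_pos": [-5, 364, 69], "angular": [9, -18.7, 51.4]}]'

```text
clock: 11.5
tool_pos: [0.4748, -0.2403, 0.1712]
orientation: [179.7, 20.4, -44.3]
force: [-0.9, 0.0, -2.4]
opening: 0.0297
gripper_force: 30.0
```

```bash
python3 - <<'E'
from h import *
np.set_printoptions(precision=4,suppress=True)
o=ctrl.get_obs();T=pose();print(o['tool_pos'],o['orientation'],o['force'],o['moment'])
s=ctrl.snapshot('side');w=ctrl.snapshot('wrist');t=ctrl.snapshot('top')
for k,i in zip('swt',(s,w,t)): cv2.imwrite(f'pics/p_{k}.png',i[:,:,::-1])
B=T[:3,3]+T[:3,2]*(L-.007)
print('ball px side',proj(B,cam('side')),'mark side',proj(mark,cam('side')),'wrist ball',proj(B,cam('wrist',T)),'mark',proj(mark,cam('wrist',T)))
p=np.zeros((600,800,3),np.uint8);p[:360,:420]=cv2.resize(s[120:240,260:400],None,fx=3,fy=3,interpolation=2);p[:240,420:]=cv2.resize(t[140:220,300:426],(380,240),interpolation=2);p[360:,:384]=cv2.resize(w,(384,240))
cv2.imwrite('pics/c4.png',p[:,:,::-1])
print(delta(*goal(-44,.015)))
E
```

```text
[ 0.4748 -0.2403  0.1712] [179.6769  20.3837 -44.3335] [-0.8704  0.0384 -2.4214] [-0.9167 -0.8458  0.0236]
ball px side [319.4816 160.7847] mark side [322.9466 180.9066] wrist ball [318.4312 207.2965] mark [315.9784 193.4694]
(array([-0. ,  0. , 44.2]), array([ 0.08,  0.1 , -0.03]))
```

View pics/c4.png

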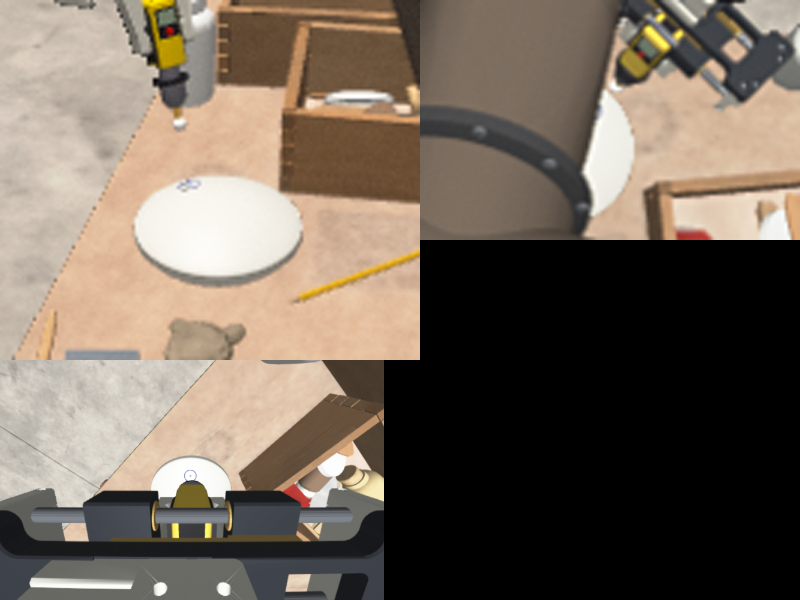

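The ball is at (319.7,161.3) and the ring at (322.7,181.7), both within 1 px of prediction. In the wrist view the ring is at (317.5,193.3), as predicted. I'll approach along the axis.

>>> apply_moves --deltas '[{"fingers": 20, "delta_pos": [0, 0, 20], "angular": [0, 0, 0]}, {"fingers": 20, "delta_pos": [0, 0, 38], "angular": [0, 0, 0]}, {"fingers": 20, "delta_pos": [0, 0, 48], "angular": [0, 0, 0]}, {"fingers": 20, "delta_pos": [0, 0, 52], "angular": [0, 0, 0]}, {"fingers": 20, "delta_pos": [0, 0, 52], "angular": [0, 0, 0]}, {"fingers": 20, "delta_pos": [0, 0, 52], "angular": [0, 0, 0]}]'

```text
clock: 12.25
tool_pos: [0.4641, -0.2255, 0.1274]
orientation: [179.9, 20.0, -44.0]
force: [0.9, 0.0, -2.0]
opening: 0.0299
gripper_force: 30.0
```

```bash
cat > st.py <<'E'
from h import *
np.set_printoptions(precision=4,suppress=True)
F=[];P=[];O=[]
for k in range(6):
    s=ctrl.snapshot('side');o=ctrl.get_obs();F.append(o['force']);T=pose(o);P.append(T[:3,3]);z=T[:3,2]
T=pose();tip=np.mean(P,0)+z*L;d=tip-mark
print('F.n',np.dot(F,n).round(2),np.mean(F,0),'tip-mark along n mm',d@n*1000,'lateral',np.linalg.norm(d-(d@n)*n)*1000,'tilt err',np.degrees(np.arccos(min(1,-z@n))),'delta',delta(*goal(-44,0)),o['clock'],o['opening'])
E
python3 st.py
python3 - <<'E'
from h import *
s=ctrl.snapshot('side');w=ctrl.snapshot('wrist')
cv2.imwrite('pics/c5.png',np.hstack([cv2.resize(s[130:210,280:370],None,fx=4,fy=4,interpolation=2),cv2.resize(w[150:230,275:365],None,fx=4,fy=4,interpolation=2)])[:,:,::-1])
E
```

```text
F.n [-1.92 -1.69 -1.96 -1.4  -0.8  -1.53] [ 0.1372 -0.3561 -1.7784] tip-mark along n mm 9.676158669123506 lateral 0.9517170174870974 tilt err 0.08458506093478273 delta (array([-0.7,  0.2,  9.4]), array([ 0.01, -0.08,  0.02])) 12.55 0.029833081858670014
```

View pics/c5.png

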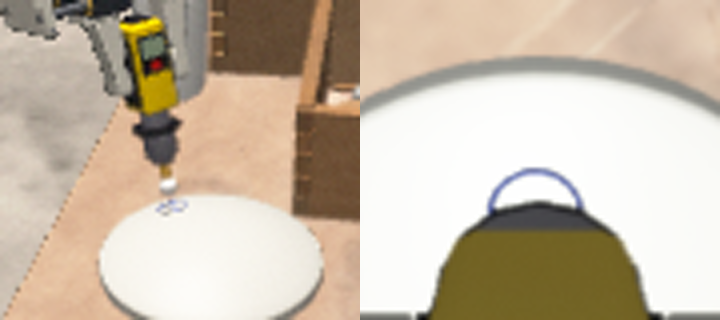

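Ball and ring line up: in the wrist crop the ring is centred at x 536 and the meter at 539, which is under 1 mm off. The no-load reading along the axis is -1.55 N, which matches the meter's weight, so half-way in should read about +2 N.

>>> apply_moves --deltas '[{"fingers": 20, "delta_pos": [-0.5, 0, 5], "angular": [0, 0, 0]}, {"fingers": 20, "delta_pos": [-0.5, 0, 8], "angular": [0, 0, 0]}, {"fingers": 20, "delta_pos": [-0.5, 0, 10], "angular": [0, 0, 0]}, {"fingers": 20, "delta_pos": [-0.5, 0, 12], "angular": [0, 0, 0]}, {"fingers": 20, "delta_pos": [-0.5, 0, 12], "angular": [0, 0, 0]}, {"fingers": 20, "delta_pos": [-0.5, 0, 12], "angular": [0, 0, 0]}]'

```text
clock: 13.25
tool_pos: [0.4602, -0.2224, 0.1158]
orientation: [179.9, 20.0, -44.0]
force: [-0.1, -0.4, 0.3]
opening: 0.0297
gripper_force: 30.0
```

```bash
python3 st.py
```

```text
F.n [-0.14  0.08  0.06  1.13  0.59  0.95] [ 0.1224 -0.3165  0.3623] tip-mark along n mm -2.806315626827555 lateral 0.2211356332031076 tilt err 0.06769584338109509 delta (array([-0.1,  0.2, -2.9]), array([ 0.02, -0.06,  0.02])) 13.55 0.029754885740656243
```

>>> apply_moves --deltas '[{"fingers": 20, "delta_pos": [0, 0, 1], "angular": [0, 0, 0]}, {"fingers": 20, "delta_pos": [0, 0, 2], "angular": [0, 0, 0]}, {"fingers": 20, "delta_pos": [0, 0, 2.7], "angular": [0, 0, 0]}, {"fingers": 20, "delta_pos": [0, 0, 2.7], "angular": [0, 0, 0]}, {"fingers": 20, "delta_pos": [0, 0, 2.7], "angular": [0, 0, 0]}]'

```text
clock: 14.05
tool_pos: [0.4596, -0.2217, 0.1132]
orientation: [179.9, 20.0, -44.0]
force: [-0.2, -0.8, 1.4]
opening: 0.0299
gripper_force: 30.0
```

```bash
python3 st.py; python3 st.py
```

```text
F.n [0.94 1.35 2.96 1.54 1.7  2.08] [ 0.7751 -0.5112  1.5406] tip-mark along n mm -5.564634407133236 lateral 0.3533729669732923 tilt err 0.07181750315278393 delta (array([-0.1,  0.3, -5.6]), array([ 0.02, -0.07,  0.02])) 14.35 0.02989279238189152
F.n [1.34 2.24 1.14 1.11 2.96 2.01] [ 1.1477 -0.4322  1.5036] tip-mark along n mm -5.593499765179096 lateral 0.349196914659018 tilt err 0.0745583895473673 delta (array([-0.1,  0.3, -5.6]), array([ 0.02, -0.07,  0.02])) 14.65 0.029887450968056697
```

```bash
python3 - <<'E'
from h import *
s=ctrl.snapshot('side');w=ctrl.snapshot('wrist')
cv2.imwrite('pics/c6.png',np.hstack([cv2.resize(s[130:210,280:370],None,fx=4,fy=4,interpolation=2),cv2.resize(w[150:230,275:365],None,fx=4,fy=4,interpolation=2)])[:,:,::-1])
E
```

```text
(no output)
```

View pics/c6.png

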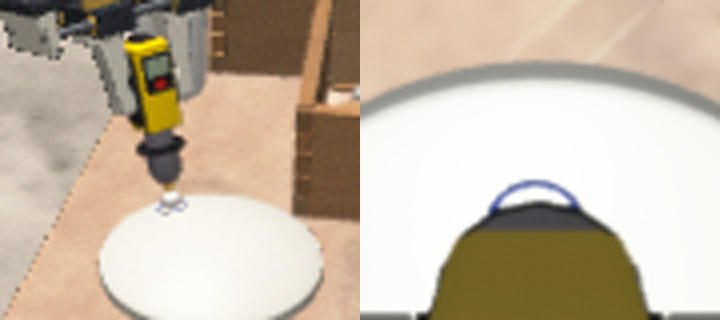

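The ball sits inside the ring at crop (172,200), the stem is partly in, and the mould has not moved. I'm handing in.

```bash
python3 -c "
from plant import ctrl
print(ctrl.close_job())"
```

```text
the job is handed in; nothing more can be done
None
```

I slid the lock to its open end stop, lifted the yellow meter out, and handed in with it still held square on the ringed spot; the force reading of about 3.3 N puts the tip about 4.7 mm in, roughly half-way (result of the judging not shown).

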